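Serve the chocolate sample: draw the dish from under its cover, turn it and hold it out

TASK

Take the white sample dish by its upright wooden grip, draw it straight out from under the clear cover without lifting it into the roof, then lift it, turn it a true quarter turn (counter-clockwise seen from above) from the way it lay under the cover, which brings its round bowl to the far side of the grip from you, and hold it level about 10 cm above the round cork coaster, bowl over the coaster. Keep the loose chocolate ball in the middle of the dish, inside the blue ring, the whole time; do not knock the cover or shift the tubs, jug and shaker. Finish while still holding the dish there, still and level: do not put it down.

Things in the scene. Friction and masses are not known exactly. Their poses are not given: they have to be found in the camera images.
- dish: Loose serving dish, 0.2 kg: shallow white round bowl, 120 mm across, rim 18 mm high, on a steel bar handle with an upright wooden grip. Origin: centre of the bowl's underside. x points from the grip through the bowl's centre (grip at -x), z up. It stands on the bowl and the grip's foot.
- dish_grip (a point): Where to hold the dish: inside the wooden grip block, 28 mm above its foot, 150 mm from the bowl's centre. The block is upright: 36 mm along the dish's x, 22 mm across (along y, the way to pinch it), 50 mm high, free on both sides; the steel bar joins it on the bowl side at 11 to 18 mm height. Axes as dish.
- dish_middle (a point): Middle of the dish's inner floor, 4 mm above the bowl's underside; axes as dish. The floor is flat to 9 mm radius, then slopes up by 11 degrees to 32 mm radius and by 21 degrees to 56 mm. A thin blue ring of 30 mm radius is drawn round the middle.
- choc_ball_center (a point): Centre of the loose brown chocolate ball, 26 mm in diameter, about 20 g, which lies in the middle of the dish and rolls when the dish tips or jerks. Its axes mean nothing.
- cover: Fixed cover: clear flat roof 180 (x) x 174 (y) mm, underside 85 mm and top 91 mm above the worktop, on two wooden cheeks 150 mm apart and a back; open only to its own -x. Origin: on the worktop below the roof's middle; front edge at x = -90 mm. At the start the bowl is under the roof, dish x within 0.05 rad of cover x, grip 80 to 105 mm in front of the edge.
- coaster: Fixed round cork coaster, 100 mm across, 4 mm thick, flat on the worktop to the left of the cover. Origin: centre of its underside. Its x axis points straight away from the robot.
- tub_berries: Bystander, small clear tub 69 x 69 x 75 mm with a dark pink filling, loose; leave it. Origin: centre of its underside.
- tub_oats: Bystander, small clear tub 69 x 69 x 75 mm with a beige filling, loose; leave it. Origin: centre of its underside.
- milk_jug: Bystander, small steel milk jug 101 x 69 x 92 mm, loose; leave it. Origin: centre of its underside.
- shaker: Bystander, steel-topped shaker 44 x 44 x 90 mm, loose; leave it. Origin: centre of its underside.

How it is judged:
By the outcome, as a careful person would: the job done as asked, in the order asked, and still so for the second after the job is handed in, while the arm keeps its last pose, push and grip.
It also fails if it takes over 48 s, if anything falls off the work surface, if the arm or the gripper's body presses on something with over 40 N, if the wrist force passes 120 N, or if a joint passes its speed limit or range.

ROBOT

A 6-joint arm with a two-finger parallel gripper is mounted at the origin on a cart in front of the work surface, level with it; the furniture and walls round the work are solid. World frame = base frame: x ahead of the robot, y to its left, z up, the work surface at z = 0. Lengths are in m, angles in rad, forces in N, time in s.
With the tool pointing down it reaches from about 0.275 to 0.775 m from the base axis. Payload 14.6 kg.
Tool frame: the origin (TCP) lies on the mounting face of the last link; the fingertips stand 173 mm ahead of it and the grasp point (between the pads) lies 155 mm ahead of it (ctrl.grasp_offset is the distance from the TCP to the grasp point, in m); z points along the fingers, y is the direction in which the jaws open and shut (so a half turn about z gives the same grasp; the last joint's range is limited). The gripper opens to 85 mm and grips with 20 to 120 N. Pads are 22 mm wide; open, the fingers measure 114 mm over their backs; the gripper's body (76 mm by 85 mm) begins 54 mm behind the grasp point. The pads swing forward as they close: fully open they stand 13 mm farther back than shut.
Start: joints at [1.149, 0.263, -0.048, 1.259, 0, 1.415], TCP at [0.138, 0.506, 0.405] pointing down, gripper open.
Joint ranges: [-2.65, 2.65], [-0.89, 1.7], [-1.18, 1.37], [-2.13, 2.11], [-1.35, 1.29], [-3.14, 3.14]. Speed limits (rad/s): [1.89, 1.89, 2.57, 2.79, 3.14, 3.14].

INTERFACE

Orientations are given as a rotation vector (axis times angle).
In Python, from bench import ctrl gives the robot as it stands.
- The arm moves only by the tool send_rows, never from a script. Its arguments are lists of equal length, an entry for each row: "linear": the shift along the tool's x, y, z in cm, a list of three; "yaw": the turn about the tool's z in degrees. In form: {"linear": [[tx, ty, tz], ...], "yaw": [yaw, ...]}. A call has 1 to 20 rows; each row is the pose to reach, as a shift and turn from the pose commanded when the call began, along the tool's axes at that moment; what a row does not reach only later rows make up. A row lasts 1/10 s, in which the tool goes at most 50 mm and 8.59 degrees, less where a joint would pass 70% of its speed; a pose out of reach is approached as far as the arm can. A call with a gripper value outside its range is refused whole. "grip" is the closure, from 0 (fully open) to 1 (shut), set as the call begins (left out, the last holds). The fingers move at their own pace and stop on an object; the grip force is fixed at half the most. Time passes only in rows, so rows that repeat a pose let the fingers close. It gives the time, the measured TCP pose, the force and the opening at its end, in the units of the state.
- ctrl.get_state(): the state, without advancing time (a new reading comes with each control period).
- ctrl.capture(name): name is "scene" or "top" or "wrist"; returns (picture, depth): 420x560x3 uint8, red, green, blue; 420x560 float32, m along the optical axis (not along the pixel's ray), 0 where there is no reading.
- ctrl.calibration(name): a dict with "intrinsics" (3x3 intrinsics, pixels), "R" (3x3) and "t" (3): a world point X has camera coordinates R X + t; the wrist camera has in their place "T_tool_cam" (4x4, takes a point from camera to tool coordinates, whose origin is the TCP and whose axes are the flange's). Camera axes: x right, y down, z forward; pixel columns grow to the right and rows downward; lengths in m; the calibration is good to about 2 mm. A picture is of the moment at which its call begins: read the wrist's pose just before it. calibration takes no time and is no camera call.
- ctrl.close_job(): hands the job in, once; it reports no verdict.
The state is a dict: "time": time; "qpos": joint angles; "joint_vel": joint speeds; "effort": joint torques, N m; "eef_pos": TCP position; "tool_rot": TCP orientation; "force": force on the tool from outside, world axes, zero at the start; "moment": the same for the moment, N m; "grip_width": finger opening in m.
Only numpy, scipy, OpenCV 4.12 (cv2) and the standard library are available. Lean on these libraries where they do the work, as an engineer would, in place of code of your own. Each camera call takes 0.05 s, during which the arm holds its last target.

## Working session

There is one attempt and no reset: what is moved stays moved. The work goes in short steps, Python scripts to look and compute and a tool call to move; the robot and the scene stay as the last step left them, time stands still between calls to the robot, and variables do not carry over. Pictures are saved under pics/ and viewed, and the job is handed in when it is done.

Besides the shell and the picture viewer there is one more tool, called after "Request:" as name(argument=value, ...) on one line, values as JSON. send_rows: Moves the arm, as the interface text tells. Its arguments: {"type":"object","properties":{"linear":{"type":"array"},"yaw":{"type":"array"},"grip":{"type":"number"}},"required":["linear","yaw"]}

```bash
ls; mkdir -p pics; python3 - <<'E'
from bench import ctrl
import cv2,numpy as np
print(ctrl.get_state(), ctrl.grasp_offset)
for n in ["scene","top"]:
    p,d=ctrl.capture(n)
    cv2.imwrite(f"pics/{n}0.png",p[:,:,::-1]); np.savez(f"pics/{n}0.npz",p=p,d=d)
    c=ctrl.calibration(n); print(n,c, "cam pos",-c["R"].T@c["t"])
print(ctrl.calibration("wrist"))
E
```

```text
pics
{'time': 0.0, 'qpos': array([ 1.14869827e+00,  2.63513625e-01, -4.88945785e-02,  1.25939522e+00,
       -2.78231543e-05,  1.41552897e+00]), 'joint_vel': array([-1.93345491e-04, -1.45827885e-04, -8.79827958e-04,  1.51991633e-03,
       -9.61383844e-05,  1.13511870e-03]), 'effort': array([ 1.01150330e-03, -6.37613153e+01,  3.84561861e+01,  1.37651194e-02,
       -8.50434390e-06, -1.32990536e-05]), 'eef_pos': array([0.13838759, 0.50634834, 0.40424537]), 'tool_rot': array([-4.17859711e-01, -3.11341637e+00,  1.52880564e-03]), 'force': array([ 0.6679463 , -0.12048485, -0.13560236]), 'moment': array([-0.02334344,  0.01181891, -0.05331966]), 'grip_width': 0.08525544526645872} 0.1547
scene {'intrinsics': array([[494.65869668,   0.        , 278.33803808],
       [  0.        , 494.65869668, 208.30230319],
       [  0.        ,   0.        ,   1.        ]]), 'R': array([[ 0.89279052, -0.45043972,  0.00539859],
       [-0.19462917, -0.39651581, -0.89715924],
       [ 0.40625678,  0.79992454, -0.44167426]]), 't': array([-0.45533021,  0.19620912,  1.03184783])} cam pos [ 0.02550734 -0.9526992
[... 258 characters left out ...]
646,  0.13865991, -0.20326174],
       [ 0.20200209, -0.02324824, -0.97910912]]), 't': array([0.12965149, 0.531914  , 1.1807942 ])} cam pos [0.29525275 0.08205992 1.26495413]
{'intrinsics': array([[301.85904357,   0.        , 276.58436422],
       [  0.        , 301.85904357, 206.56796755],
       [  0.        ,   0.        ,   1.        ]]), 'T_tool_cam': array([[ 2.44129098e-04, -9.46444542e-01, -3.22866335e-01,
         8.22283959e-02],
       [ 9.99998729e-01,  7.39664358e-04, -1.41210915e-03,
        -4.64195237e-06],
       [ 1.57529572e-03, -3.22865580e-01,  9.46443520e-01,
         3.01906577e-02],
       [ 0.00000000e+00,  0.00000000e+00,  0.00000000e+00,
         1.00000000e+00]])}
```

View pics/scene0.png

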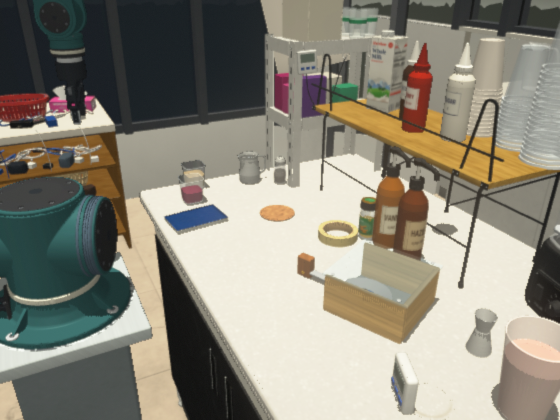

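View pics/top0.png

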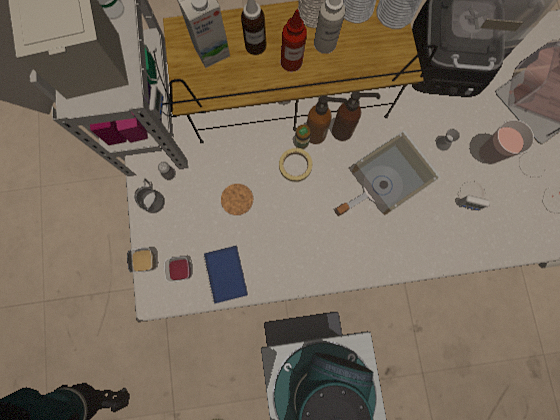

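The scene view shows the cover at about (380,290) with the wooden grip at (306,264) and the coaster at (277,213). The top view shows the cover at (393,173), the grip at (342,209), the ball at about (383,184) and the coaster at (237,199). The tubs, jug and shaker are far left at about (143–178,170–268). Next I'll zoom in and measure.

```bash
cat > h.py <<'E'
from bench import ctrl
import cv2,numpy as np
from scipy.spatial.transform import Rotation as Rn
def cam(n):
    c=ctrl.calibration(n); return c["intrinsics"],c["R"],c["t"]
def wcam(s):
    c=ctrl.calibration("wrist"); T=np.eye(4); T[:3,:3]=Rn.from_rotvec(s["tool_rot"]).as_matrix(); T[:3,3]=s["eef_pos"]
    M=np.linalg.inv(T@c["T_tool_cam"]); return c["intrinsics"],M[:3,:3],M[:3,3]
def plane(c,uv,z):
    K,R,t=c; uv=np.atleast_2d(np.asarray(uv,float))
    d=np.c_[uv,np.ones(len(uv))]@np.linalg.inv(K).T@R; o=-R.T@t
    return o+d*((z-o[2])/d[:,2])[:,None]
def proj(c,X):
    K,R,t=c; q=(np.atleast_2d(X)@R.T+t)@K.T; return q[:,:2]/q[:,2:]
def tri(c1,u1,c2,u2):
    P=[c[0]@np.c_[c[1],c[2]] for c in (c1,c2)]
    X=cv2.triangulatePoints(P[0],P[1],np.array(u1,float).reshape(2,1),np.array(u2,float).reshape(2,1)); return (X[:3]/X[3]).ravel()
E
python3 - <<'E'
from h import *
for n,(x0,y0,x1,y1) in dict(top=(220,120,460,230),scene=(270,200,450,340)).items():
    p=np.load(f"pics/{n}0.npz")["p"][y0:y1,x0:x1]
    f=min(800/(x1-x0),600/(y1-y0)); print(n,f)
    cv2.imwrite(f"pics/{n}0z.png",cv2.resize(p[:,:,::-1],None,fx=f,fy=f,interpolation=cv2.INTER_CUBIC))
ct,cs=cam("top"),cam("scene")
print("coaster",plane(ct,[237,199],.004),plane(cs,[277,213],.004))
print("grip",tri(ct,[342,209],cs,[306,264]))
print("tcp in top",proj(ct,[.138,.506,.405]))
E
```

```text
top 3.3333333333333335
scene 4.285714285714286
coaster [[0.58836996 0.17170775 0.004     ]] [[0.58824184 0.16351733 0.004     ]]
grip [ 0.50978878 -0.13635221  0.02781518]
tcp in top [[ 69.50880299 408.17948928]]
```

View pics/top0z.png

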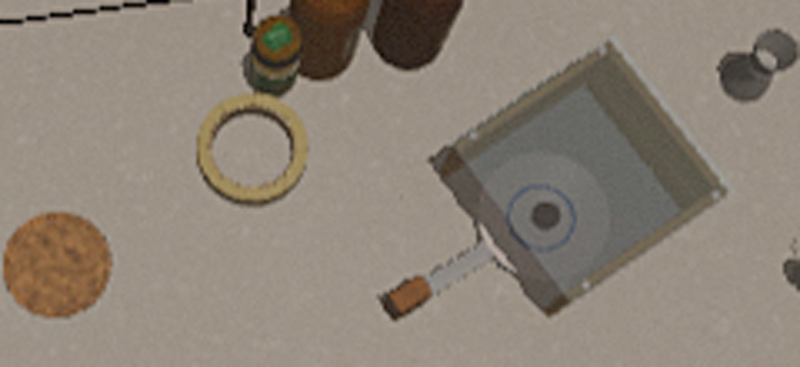

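View pics/scene0z.png

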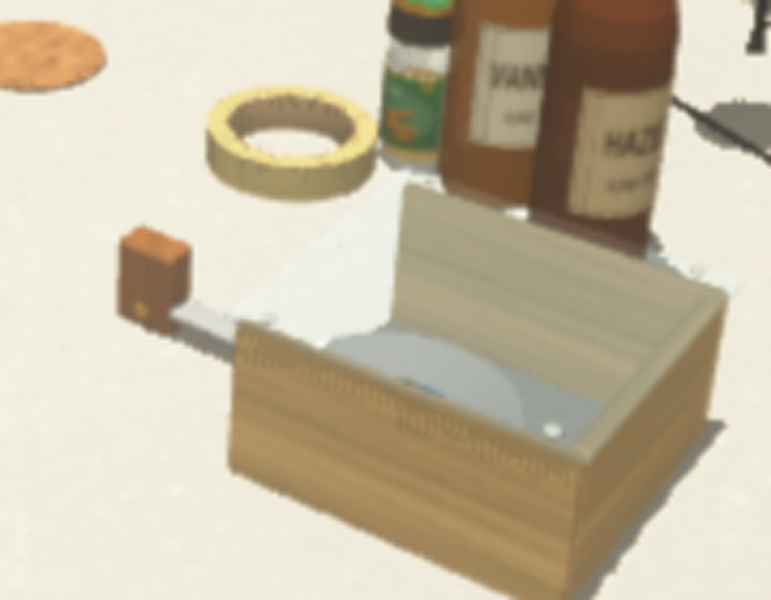

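Zoomed in, the top view shows the ball inside the blue ring, ring centre at roughly (382,185) full-frame. The grip top is at about (341,210) and the roof edge runs from (350,168) to (385,214). Next, masks for exact values.

```bash
python3 - <<'E'
from h import *
ct,cs=cam("top"),cam("scene")
p=np.load("pics/top0.npz")["p"]; hsv=cv2.cvtColor(p,cv2.COLOR_RGB2HSV)
def comp(m,box):
    x0,y0,x1,y1=box; k=np.zeros(m.shape,np.uint8); k[y0:y1,x0:x1]=m[y0:y1,x0:x1].astype(np.uint8); 
    n,l,s,c=cv2.connectedComponentsWithStats(k); i=1+np.argmax(s[1:,4]); return (l==i).astype(np.uint8),c[i],s[i]
# coaster
sat=hsv[:,:,1]
m,c,s=comp((sat>90),(210,175,265,225)); print("coaster",c,s,plane(ct,c,.004))
# grip
m,c,s=comp((sat>100),(330,195,352,222)); print("grip all",c,s)
m,c,s=comp((sat>100)&(hsv[:,:,2]>115),(330,195,352,222)); 
r=cv2.minAreaRect(cv2.findContours(m,0,1)[0][0]); print("griptop",c,s,r,plane(ct,c,.05))
P=plane(ct,cv2.boxPoints(r),.05); print(P, np.linalg.norm(np.diff(P,axis=0),axis=1))
# ring
b=p.astype(int); m=((b[:,:,2]-b[:,:,0])>25); m[:, :365]=0;m[:,405:]=0;m[:165]=0;m[205:]=0
pts=np.argwhere(m)[:,::-1].astype(np.float32); e=cv2.fitEllipse(pts); print("ring",len(pts),e,plane(ct,e[0],.008))
X=plane(ct,pts,.0085); A=np.c_[2*X[:,:2],np.ones(len(X))]; q=np.linalg.lstsq(A,(X[:,:2]**2).sum(1),rcond=None)[0]; print("ring fit",q[:2],np.sqrt(q[2]+q[0]**2+q[1]**2))
m,c,s=comp(p.sum(2)<230,(370,170,395,200)); print("ball",c,s,plane(ct,c,.017))
# roof corners (from zoom)
Z=np.array([[432,158],[552,316],[727,192],[612,40]])/3.3333+[220,120]
R=plane(ct,Z,.091); print("roof",R,np.linalg.norm(np.roll(R,-1,0)-R,axis=1)); 
d=R[3]-R[0]; d2=R[2]-R[1]; print([np.degrees(np.arctan2(v[1],v[0])) for v in(d,d2,R[1]-R[0],R[2]-R[3])],R.mean(0))
print("tape",plane(ct,[295,165],.02))
for n,uv in dict(berr=[178,268],oats=[143,260],jug=[150,198],shak=[165,170]).items(): print(n,plane(ct,uv,.06))
E
```

```text
coaster [236.53894472 198.95728643] [221 184  32  31 796] [[0.58870192 0.17308515 0.004     ]]
grip all [342.27472527 208.34065934] [336 203  13  13  91]
griptop [342.75862069 207.65517241] [337 203  12  10  58] ((342.7752990722656, 207.6404571533203), (5.511988639831543, 10.599979400634766), 57.9946174621582) [[ 0.50811844 -0.13468417  0.05      ]]
[[ 0.50923093 -0.11727977  0.05      ]
 [ 0.52205404 -0.14617353  0.05      ]
 [ 0.50707829 -0.15220541  0.05      ]
 [ 0.49432421 -0.12336283  0.05      ]] [0.03161141 0.01614486 0.03153666]Traceback (most recent call last):
  File "<stdin>", line 17, in <module>
cv2.error: OpenCV(4.12.0) /io/opencv/modules/imgproc/src/shapedescr.cpp:361: error: (-201:Incorrect size of input array) There should be at least 5 points to fit the ellipse in function 'fitEllipseNoDirect'
```

```bash
python3 - <<'E'
from h import *
ct,cs=cam("top"),cam("scene")
p=np.load("pics/top0.npz")["p"]; hsv=cv2.cvtColor(p,cv2.COLOR_RGB2HSV)
b=p.astype(int); m=((b[:,:,2]-b[:,:,0])>8+np.median((b[:,:,2]-b[:,:,0])[175:195,370:400])); m[:, :365]=0;m[:,400:]=0;m[:168]=0;m[200:]=0
print((b[:,:,2]-b[:,:,0])[173:197,368:398])
pts=np.argwhere(m)[:,::-1].astype(np.float32); print(len(pts))
e=cv2.fitEllipse(pts); print("ring",e,plane(ct,e[0],.008))
m=(p.sum(2)<230)[175:195,372:392]; c=np.argwhere(m).mean(0)[::-1]+[372,175]; print("ball",m.sum(),c,plane(ct,c,.017))
Z=np.array([[432,158],[552,316],[727,192],[612,40]])/3.3333+[220,120]
R=plane(ct,Z,.091); print("roof",R,np.linalg.norm(np.roll(R,-1,0)-R,axis=1)); 
d=R[3]-R[0]; d2=R[2]-R[1]; print([np.degrees(np.arctan2(v[1],v[0])) for v in(d,d2,R[1]-R[0],R[2]-R[3])],R.mean(0))
print("tape",plane(ct,[295,165],.02))
for n,uv in dict(berr=[178,268],oats=[143,260],jug=[150,198],shak=[165,170]).items(): print(n,plane(ct,uv,.06))
E
```

```text
[[-10  -4  -7  -7  -5  -7  -6  -4  -8  -2  -6  -5  -4  -2  -8  -5  -4  -5
   -5  -5  -4  -4  -4  -5  -4  -4  -4  -2  -5  -5]
 [ -9  -4  -5  -2  -5  -7  -6  -5  -7  -4  -7  -8  -8  -7  -4  -5  -5  -6
   -4  -6  -6  -3  -3  -4  -4  -5  -5  -4  -3  -4]
 [ -7  -8  -7  -6  -7  -7  -6  -6  -7  -6   2   7   6  11   9   5   9  -2
   -5  -6  -4  -4  -7  -5  -3  -4  -4  -6  -5  -5]
 [ -8  -8  -4  -4  -4  -5  -9  -7   3  14  22  11  11  12   9  12  19  10
   10   1  -5  -4  -2  -4  -5  -5  -4  -6  -4  -5]
 [ -7  -5  -4  -8  -8  -4  -5   7  20  15   2 -12  -7  -8  -8  -4   0   3
   14  20   7  -8  -3  -4  -3  -6  -2  -3  -5  -3]
 [ -3 -10  -5  -5  -6  -6   6  19   3 -10  -7  -5  -5  -4  -7  -6  -6  -6
   -6   8  21   5  -8  -7  -4  -4  -3  -6  -6  -5]
 [ -7  -6  -5  -7  -5   2  16   4 -10  -7  -8  -5  -7  -4  -9  -5  -5  -5
   -6  -7  -1  19   7 -10  -4  -5  -5  -2  -5  -6]
 [ -7  -4  -6  -8  -4  13   2  -6  -6  -8  -8  -9  -5  -6  -8  -6  -7  -4
   -5  -5  -7   1  26   0  -6  -3  -3  -5  -6  -6]
 [-11  -4  -5  -7   1  22 -10  -7  -5 -10  -5  -2  -8  -9  -8 -18 -11  -7
   -8  -7  -5  -6   8  24 
[... 2016 characters left out ...]
.56855082 -0.27277242  0.008     ]]
ball 59 [381.98305085 185.20338983] [[ 0.56553367 -0.27023646  0.017     ]]
roof [[ 0.61470878 -0.16716315  0.091     ]
 [ 0.46367991 -0.24308513  0.091     ]
 [ 0.54879981 -0.41247372  0.091     ]
 [ 0.69855163 -0.34256179  0.091     ]] [0.16903807 0.18957292 0.16526732 0.19440758]
[np.float64(-64.45158981299662), np.float64(-63.31989479857338), np.float64(-153.31139577675617), np.float64(-154.97438974620465)] [ 0.58143503 -0.29132095  0.091     ]
tape [[ 0.66529532 -0.01824929  0.02      ]]
berr [[0.40099025 0.35685711 0.06      ]]
oats [[0.43736014 0.4531136  0.06      ]]
jug [[0.61434622 0.41905997 0.06      ]]
shak [[0.6928692  0.36823178 0.06      ]]
```

```bash
cat >> h.py <<'E'
def toolshift(s,tgt,yawdeg=None):
    M=Rn.from_rotvec(s["tool_rot"]).as_matrix(); d=(np.array(tgt)-s["eef_pos"])@M*100
    y=np.degrees(np.arctan2(M[1,0],M[0,0])); return d.round(2),"tool x yaw",round(y,2), None if yawdeg is None else round(-((yawdeg-y+180)%360-180),2)
E
python3 - <<'E'
from h import *
s=ctrl.get_state(); print(toolshift(s,[.508,-.135,.33],113.6))
E
```

```text
(array([-52.56, -52.11,   7.47]), 'tool x yaw', np.float64(164.71), np.float64(51.11))
```

Request:
send_rows(linear=[[-0.9,-0.9,0.1],[-2.7,-2.7,0.4],[-5.4,-5.3,0.8],[-8.4,-8.3,1.2],[-11.4,-11.3,1.6],[-14.3,-14.2,2.0],[-17.3,-17.2,2.5],[-20.3,-20.1,2.9],[-23.3,-23.1,3.3],[-26.3,-26.1,3.7],[-29.3,-29.0,4.2],[-32.3,-32.0,4.6],[-35.2,-34.9,5.0],[-38.2,-37.9,5.4],[-41.2,-40.9,5.9],[-44.2,-43.8,6.3],[-47.2,-46.8,6.7],[-49.9,-49.5,7.1],[-51.7,-51.2,7.4],[-52.6,-52.1,7.5]], yaw=[0.9,2.6,5.2,8.1,11,14,16.9,19.7,22.6,25.6,28.5,31.4,34.2,37.2,40.1,43,45.9,48.5,50.2,51.1])

```text
time: 2.1
eef_pos: [0.5086, -0.1369, 0.329]
tool_rot: [-1.724, -2.626, 0.0]
force: [0.1, -0.2, 0.3]
grip_width: 0.0852
```

Request:
send_rows(linear=[[0,0,0],[0,0,0]], yaw=[0,0])

```text
time: 2.3
eef_pos: [0.5078, -0.1342, 0.3297]
tool_rot: [-1.719, -2.629, -0.0]
force: [0.2, 1.1, 0.3]
grip_width: 0.0853
```

```bash
python3 - <<'E'
from h import *
import pickle
s=ctrl.get_state(); p,d=ctrl.capture("wrist"); pt,dt=ctrl.capture("top"); pickle.dump((s,p,pt),open("pics/w1.pkl","wb"))
print(s["time"],s["eef_pos"],s["tool_rot"],abs(s["joint_vel"]).max(),toolshift(s,[.508,-.135,.33],113.6))
cv2.imwrite("pics/w1.png",cv2.resize(p[:,:,::-1],(800,600)))
E
```

```text
2.3 [ 0.50775094 -0.13421585  0.3297009 ] [-1.71882685e+00 -2.62883435e+00 -3.32863027e-05] 0.01321959286028856 (array([-0.08, -0.01, -0.03]), 'tool x yaw', np.float64(113.64), np.float64(0.04))
```

View pics/w1.png

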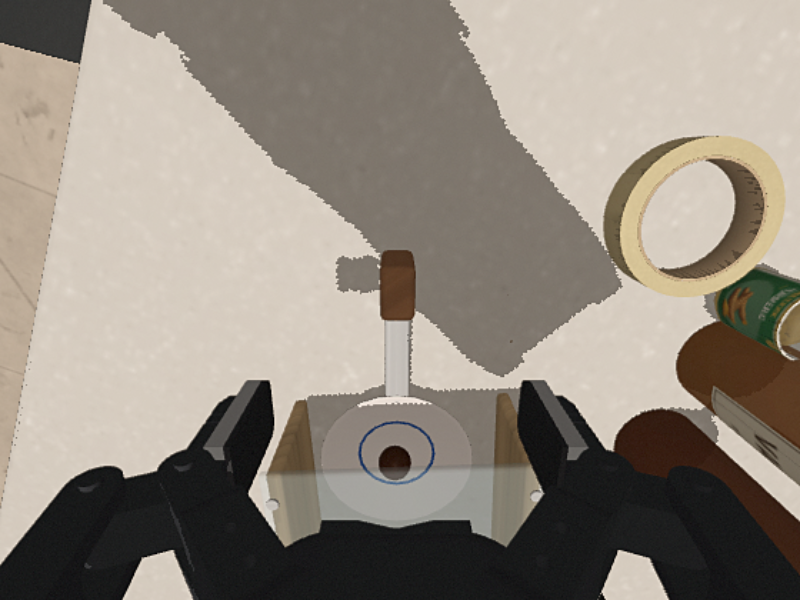

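The wrist view (shown scaled to 800x600) has the grip at (397,286), the bar straight below it, the blue ring at about (396,453) and the ball inside it at (396,462). Tool and dish are nearly aligned, so I'll measure the remainder.

```bash
cat >> h.py <<'E'
def fit(X):
    A=np.c_[2*X[:,:2],np.ones(len(X))]; q=np.linalg.lstsq(A,(X[:,:2]**2).sum(1),rcond=None)[0]; return q[:2],np.sqrt(q[2]+q[0]**2+q[1]**2)
def ringw(p,box):
    b=p.astype(int); m=(b[:,:,2]-b[:,:,0])>25; k=np.zeros_like(m); x0,y0,x1,y1=box; k[y0:y1,x0:x1]=m[y0:y1,x0:x1]
    return np.argwhere(k)[:,::-1].astype(np.float32)
E
python3 - <<'E'
from h import *
import pickle
s,p,pt=pickle.load(open("pics/w1.pkl","rb")); c=wcam(s)
hsv=cv2.cvtColor(p,cv2.COLOR_RGB2HSV)
r=ringw(p,(240,285,315,350)); e=cv2.fitEllipse(r); print(len(r),e)
for z in(.006,.0075,.0085): print("ring",z,fit(plane(c,r,z)))
m=np.zeros(p.shape[:2],np.uint8); bx=(slice(170,226),slice(255,300)); m[bx]=(hsv[bx][:,:,1]>110)
n,l,st,cc=cv2.connectedComponentsWithStats(m); i=1+np.argmax(st[1:,4]); print("grip",cc[i],st[i]); 
mm=(l==i)
# per-row left/right edges
for y in range(st[i][1],st[i][1]+st[i][3],5):
    x=np.where(mm[y])[0]; print(y,x.min(),x.max(),hsv[y,x.min()+8,2])
# bar edges
for y in range(230,275,6):
    print(y,hsv[y,262:296,2])
E
```

```text
252 ((277.1309509277344, 316.60186767578125), (42.500797271728516, 51.49708938598633), 89.54862976074219)
ring 0.006 (array([ 0.57091096, -0.27594075]), np.float64(0.03017146807166681))
ring 0.0075 (array([ 0.57042305, -0.27482768]), np.float64(0.030017301267041812))
ring 0.0085 (array([ 0.57009779, -0.27408564]), np.float64(0.029914523397301728))
grip [278.00974314 199.22232064] [ 266  175   25   49 1129]
175 271 284 73
180 267 288 77
185 267 289 75
190 266 290 95
195 266 290 93
200 266 290 96
205 267 290 88
210 267 289 88
215 267 289 93
220 267 289 97
230 [216 215 216 215 214 215 220 170 186 201 206 198 195 197 197 199 197 197
 195 194 193 194 198 188 131 112 228 223 216 214 215 214 215 215]
236 [217 216 216 216 216 216 219 169 185 203 205 198 194 196 195 198 197 195
 195 196 194 194 202 187 121 233 232 224 220 217 217 216 215 215]
242 [216 215 215 215 215 216 222 168 187 202 206 199 196 196 198 198 197 196
 196 196 193 194 200 186 104 116 232 224 216 215 214 216 215 216]
248 [215 215 215 214 214 216 222 167 185 205 204 198 195 195 195 198 198 196
 196 194 194 193 201 183  98 235 229 218 216 215 213 215 214 215]
254 [214 214 214 214 215 216 223 141 185 204 204 198 196 197 196 199 197 196
 196 195 192 195 202 183  91 101 221 216 214 215 215 215 214 215]
260 [215 214 214 215 215 217 225 166 186 203 203 198 195 195 196 198 197 195
 196 194 192 194 201 185 108 124 113 217 216 216 215 215 216 215]
266 [214 213 213 213 214 214 222 155 186 203 203 197 195 195 196 199 197 197
 197 194 193 195 201 181 106 102 221 217 213 214 215 214 213 211]
272 [130 129 128 127 127 127 123 118 192 205 202 199 197 196 196 200 198 195
 195 195 193 196 199 179 110 124 128 128 126 124 124 123 121 115]
```

```bash
python3 - <<'E'
from h import *
import pickle
s,p,pt=pickle.load(open("pics/w1.pkl","rb")); c=wcam(s)
ring=plane(c,[277.13,316.6],.0081)[0,:2]; ring=np.array([.5702,-.2744])
bar=plane(c,[[277.5,230],[277.4,266]],.018)[:,:2]
top=plane(c,[[278.2,188.5],[278.2,224]],.05)[:,:2]; print("top",top,np.linalg.norm(top[0]-top[1]))
g=top.mean(0)
a=lambda v:np.degrees(np.arctan2(v[1],v[0]))
print("yaw ring-grip",a(ring-g),np.linalg.norm(ring-g),"ring-bar",a(ring-bar[0]),"bar",a(bar[1]-bar[0]),"grip",g)
print("cover front edge / cheeks")
# cheek inner/outer top edges: roof screws etc
d=pt.astype(int)
M=Rn.from_rotvec(s["tool_rot"]).as_matrix()
for n,q in dict(grip=np.r_[g,.05],ring=np.r_[ring,.008]).items(): print(n,(q-s["eef_pos"])@M*1000)
# full-res crop for cover
cv2.imwrite("pics/w1c.png",cv2.resize(p[255:385,170:390,::-1],None,fx=3.6,fy=3.6,interpolation=cv2.INTER_CUBIC))
E
```

```text
top [[ 0.50394237 -0.12098278]
 [ 0.51714591 -0.15098017]] 0.03277464568573286
yaw ring-grip -66.68483908509941 0.15072660714407293 ring-bar -66.51873697991736 bar -66.43259651706447 grip [ 0.51054414 -0.13598147]
cover front edge / cheeks
grip [ -2.9073746    1.95453524 279.69847982]
ring [-153.65696583    1.10563003  321.60731185]
```

View pics/w1c.png

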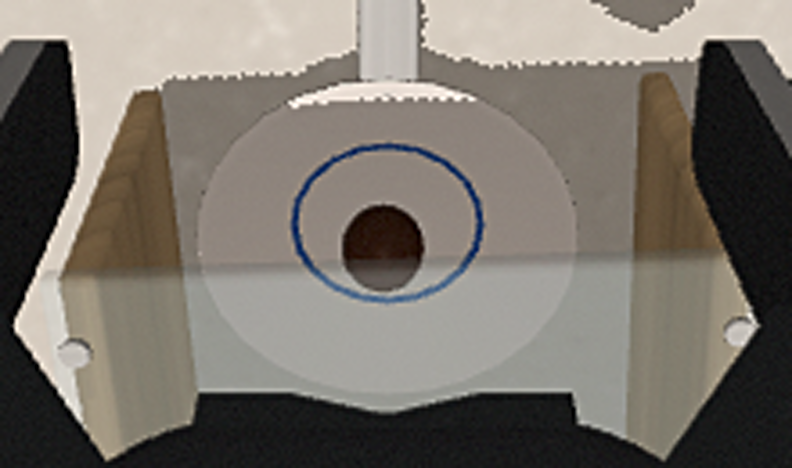

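The crop shows the bowl a little left of centre between the cheeks: bowl edges at about x 198 and 577, cheek bases at about 180 and 635. The ball is in the ring. I'll compute the cover's axis to choose a safe pull direction.

```bash
python3 - <<'E'
from h import *
import pickle
s,p,pt=pickle.load(open("pics/w1.pkl","rb")); c=wcam(s)
M=Rn.from_rotvec(s["tool_rot"]).as_matrix()
f=lambda uv,z:(plane(c,np.array(uv,float)/3.6+[170,255],z)-s["eef_pos"])@M*1000
a=lambda v:np.degrees(np.arctan2(v[1],v[0]))
L=f([[166,110],[190,340]],0.0);R=f([[637,110],[629,340]],0.0);E=f([[60,271.5],[715,258]],.091)
print("tool mm: L",L[:,:2],a(L[0]-L[1]),"R",R[:,:2],a(R[0]-R[1]),"edge",E[:,:2],a(E[1]-E[0])-90)
b=p[255:385,170:390]
e=f([[198,230],[577,230]],.018); print("bowl rim",e[:,:2])
E
```

```text
tool mm: L [[-116.29243403  -69.20794821]
 [-209.15199872  -66.85947445]] -1.448735605011127 R [[-116.05794533   81.50205117]
 [-208.82099062   85.74287654]] -2.6175545248183214 edge [[-100.16742724  -75.80802245]
 [ -95.96821719   78.36581848]] -1.5601709273817335
bowl rim [[-148.05631769  -57.77045455]
 [-147.83474212   61.15641413]]
```

Request:
send_rows(linear=[[-0.1,0.05,0.5],[-0.2,0.1,1.6],[-0.3,0.15,3.2],[-0.35,0.15,5.2],[-0.35,0.15,7.2],[-0.35,0.15,9.2],[-0.35,0.15,11.0],[-0.35,0.15,12.5],[-0.35,0.15,13.6],[-0.35,0.15,14.3],[-0.35,0.15,14.6],[-0.35,0.15,14.6],[-0.35,0.15,14.6]], yaw=[0.1,0.2,0.2,0.2,0.2,0.2,0.2,0.2,0.2,0.2,0.2,0.2,0.2])

```text
time: 3.7
eef_pos: [0.5114, -0.1375, 0.1841]
tool_rot: [1.724, 2.625, 0.0]
force: [0.7, 0.1, 0.7]
grip_width: 0.0853
```

```bash
python3 - <<'E'
from h import *
import pickle
s=ctrl.get_state(); p,d=ctrl.capture("wrist"); pickle.dump((s,p),open("pics/w2.pkl","wb"))
print(s["time"],s["eef_pos"],s["tool_rot"],s["force"])
cv2.imwrite("pics/w2.png",cv2.resize(p[:,:,::-1],(800,600)))
E
```

```text
3.7 [ 0.51140464 -0.13748018  0.18410101] [1.72406590e+00 2.62539408e+00 2.20066980e-04] [0.65656032 0.12118574 0.71647722]
```

View pics/w2.png

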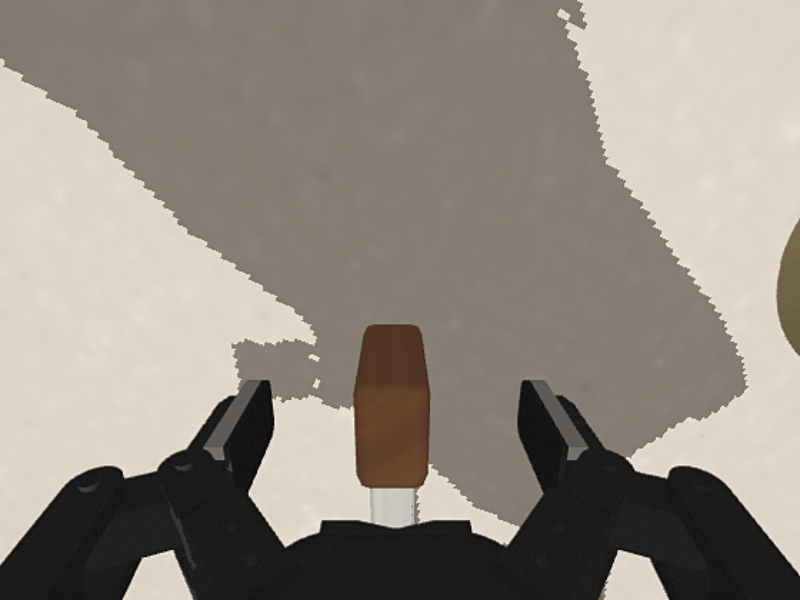

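The block sits between the pads, centred at x≈392 against 395 for the pads, so I'll move about 0.6 mm and close gently in two stages.

Request:
send_rows(linear=[[0,-0.06,0],[0,-0.06,0],[0,-0.06,0],[0,-0.06,0],[0,-0.06,0],[0,-0.06,0]], yaw=[0,0,0,0,0,0], grip=0.68)

```text
time: 4.35
eef_pos: [0.5107, -0.1377, 0.1837]
tool_rot: [-1.724, -2.626, 0.0]
force: [0.8, -0.3, -0.3]
grip_width: 0.0272
```

Request:
send_rows(linear=[[0,0,0],[0,0,0],[0,0,0],[0,0,0],[0,0,0],[0,0,0],[0,0,0],[0,0,0]], yaw=[0,0,0,0,0,0,0,0], grip=1.0)

```text
time: 5.15
eef_pos: [0.5107, -0.1377, 0.1838]
tool_rot: [1.724, 2.626, 0.0]
force: [-0.6, 0.2, 5.7]
grip_width: 0.0213
```

```bash
python3 - <<'E'
from h import *
import pickle
s=ctrl.get_state(); p,d=ctrl.capture("top"); pw,d=ctrl.capture("wrist")
print(s["time"],s["eef_pos"],s["tool_rot"],s["force"],s["moment"],s["grip_width"])
cv2.imwrite("pics/t3.png",np.hstack([cv2.resize(p[130:235,310:450,::-1],(400,300),interpolation=2),cv2.resize(pw[:,:,::-1],(400,300))]))
E
```

```text
5.15 [ 0.51068368 -0.13765993  0.18377818] [1.72443329e+00 2.62586725e+00 2.61002864e-05] [-0.61721961  0.17229635  5.65518735] [ 0.079715    0.21292235 -0.03490603] 0.02131559332453045
```

View pics/t3.png

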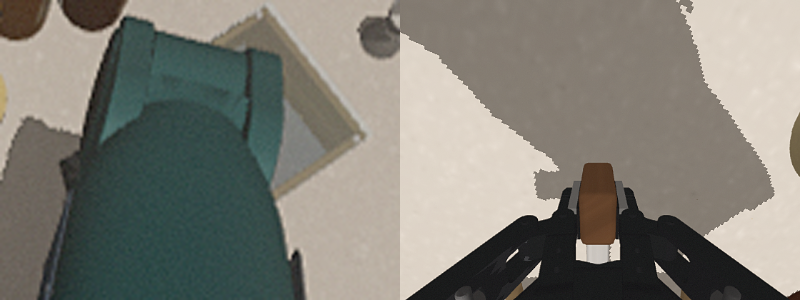

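The gripper is holding at 21.3 mm, with the grip centred between the pads and a slight 5.7 N push down. I'll relieve that by 2 mm and check the force.

Request:
send_rows(linear=[[0,0,-0.03],[0,0,-0.08],[0,0,-0.13],[0,0,-0.18],[0,0,-0.2],[0,0,-0.2],[0,0,-0.2]], yaw=[0,0,0,0,0,0,0])

```text
time: 5.95
eef_pos: [0.5107, -0.1377, 0.1857]
tool_rot: [-1.725, -2.626, 0.0]
force: [0.6, 0.1, -1.3]
grip_width: 0.0214
```

```bash
python3 - <<'E'
from h import *
s=ctrl.get_state(); p,d=ctrl.capture("scene")
print(s["time"],s["eef_pos"],s["tool_rot"],s["force"],s["moment"],s["grip_width"])
cv2.imwrite("pics/s4.png",cv2.resize(p[200:340,250:450,::-1],(800,560),interpolation=2))
E
```

```text
5.95 [ 0.51065378 -0.13765096  0.18565785] [-1.72451775e+00 -2.62585593e+00  5.11434655e-07] [ 0.60735611  0.12809368 -1.25200093] [ 0.11991883  0.07314319 -0.0431046 ] 0.02135184296067747
```

View pics/s4.png

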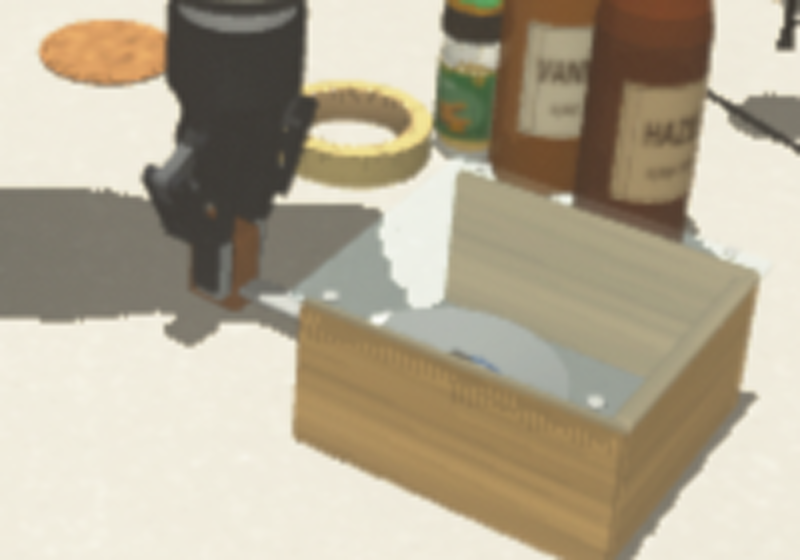

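Request:
send_rows(linear=[[0.02,0,-0.03],[0.13,0,-0.07],[0.4,0,-0.11],[0.87,0,-0.15],[1.55,0,-0.18],[2.45,0,-0.2],[3.53,0,-0.2],[4.76,0,-0.2],[6.1,0,-0.2],[7.5,0,-0.2],[8.9,0,-0.2],[10.24,0,-0.2],[11.47,0,-0.2],[12.55,0,-0.2],[13.45,0,-0.2],[14.13,0,-0.2],[14.6,0,-0.2],[14.87,0,-0.2],[14.98,0,-0.2],[15.0,0,-0.2]], yaw=[0,0,0,0,0,0,0,0,0,0,0,0,0,0,0,0,0,0,0,0])

```text
time: 8.0
eef_pos: [0.4512, -0.0001, 0.1877]
tool_rot: [1.725, 2.626, 0.0]
force: [0.2, -0.7, -1.4]
grip_width: 0.0212
```

Request:
send_rows(linear=[[0,0,0],[0,0,0],[0,0,0]], yaw=[0,0,0])

```text
time: 8.3
eef_pos: [0.4511, -0.0002, 0.1876]
tool_rot: [1.725, 2.626, -0.0]
force: [0.9, -0.5, -2.2]
grip_width: 0.0218
```

```bash
python3 - <<'E'
from h import *
import pickle
s=ctrl.get_state(); p,d=ctrl.capture("scene"); t,d=ctrl.capture("top"); pickle.dump((s,p,t),open("pics/5.pkl","wb"))
print(s["time"],s["eef_pos"],s["tool_rot"],s["force"],s["moment"],s["grip_width"])
cv2.imwrite("pics/s5.png",np.hstack([cv2.resize(p[190:330,250:410,::-1],(400,350),interpolation=2),cv2.resize(t[130:235,310:430,::-1],(400,350),interpolation=2)]))
E
```

```text
8.3 [ 4.51130701e-01 -1.51629864e-04  1.87648567e-01] [ 1.72483532e+00  2.62573461e+00 -9.88341197e-05] [ 0.87018534 -0.48573951 -2.15294472] [0.15661328 0.05040673 0.00890228] 0.021788379010445606
```

View pics/s5.png

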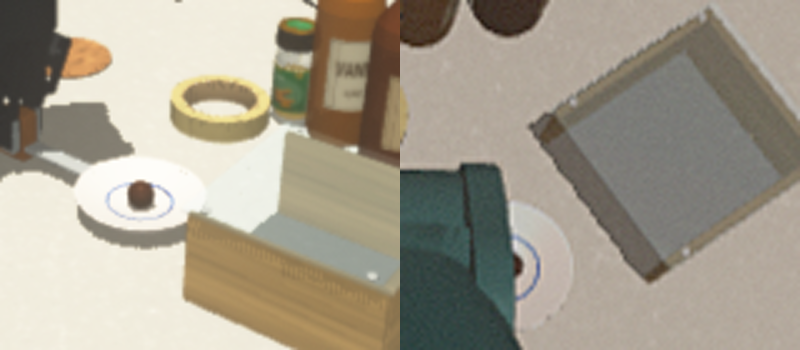

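The dish is fully out in front of the cover, with a visible gap to the roof edge. The ball is inside the ring at (140,195) in the scene crop, and the dish's full weight, 2.15 N, is carried. Lifting straight up.

Request:
send_rows(linear=[[0,0,-0.01],[0,0,-0.09],[0,0,-0.27],[0,0,-0.58],[0,0,-1.04],[0,0,-1.63],[0,0,-2.35],[0,0,-3.17],[0,0,-4.07],[0,0,-5.0],[0,0,-5.93],[0,0,-6.83],[0,0,-7.65],[0,0,-8.37],[0,0,-8.96],[0,0,-9.42],[0,0,-9.73],[0,0,-9.91],[0,0,-9.99],[0,0,-10.0]], yaw=[0,0,0,0,0,0,0,0,0,0,0,0,0,0,0,0,0,0,0,0])

```text
time: 10.4
eef_pos: [0.451, -0.0, 0.2876]
tool_rot: [-1.724, -2.626, 0.0]
force: [-0.7, 0.8, -2.3]
grip_width: 0.0213
```

```bash
python3 - <<'E'
from h import *
import pickle
s=ctrl.get_state(); p,d=ctrl.capture("scene"); t,dt=ctrl.capture("top"); w,dw=ctrl.capture("wrist"); pickle.dump((s,p,d,t,dt,w,dw),open("pics/6.pkl","wb"))
print(s["time"],s["eef_pos"],s["tool_rot"],s["force"],s["moment"],s["grip_width"])
cv2.imwrite("pics/s6.png",np.hstack([cv2.resize(p[150:290,230:390,::-1],(400,350),interpolation=2),cv2.resize(w[:,:,::-1],(400,350),interpolation=2)]))
c=cam("scene"); h,wd=d.shape; u,v=np.meshgrid(np.arange(wd),np.arange(h)); K,R,t_=c
X=(np.stack([(u-K[0,2])/K[0,0]*d,(v-K[1,2])/K[1,1]*d,d],-1)-t_)@R
b=np.array([.5107,-.1377])+.15*np.array([np.cos(np.radians(113.5)),np.sin(np.radians(113.5))])
# estimated bowl centre
bc=s["eef_pos"][:2]+.15*np.array([np.cos(np.radians(-66.6)),np.sin(np.radians(-66.6))]); print("bc",bc)
ds=np.hypot(X[...,0]-bc[0],X[...,1]-bc[1]); m=(d>0)&(ds<.07)&(X[...,2]>.09)&(X[...,2]<.16)
fl=m&(ds>.02)&(ds<.056)
Y=X[fl]; print(fl.sum())
r=np.hypot(Y[:,0]-bc[0],Y[:,1]-bc[1]); prof=np.where(r<.009,0,np.where(r<.032,(r-.009)*np.tan(np.radians(11)),.023*np.tan(np.radians(11))+(r-.032)*np.tan(np.radians(21))))
A=np.c_[Y[:,:2]-bc,np.ones(len(Y))]; q,res,_,_=np.linalg.lstsq(A,Y[:,2]-prof-.004,rcond=None); print("tilt deg",np.degrees(q[:2]),"underside z",q[2],"rms",np.std(A@q-(Y[:,2]-prof-.004)))
E
```

```text
10.4 [ 4.51043543e-01 -1.38789143e-06  2.87590065e-01] [-1.72440712e+00 -2.62577674e+00  1.21685775e-04] [-0.74019724  0.75999708 -2.31024348] [ 0.07699592  0.00925761 -0.05695874] 0.021333336817779873
bc [ 0.51061573 -0.13766458]
859
tilt deg [0.53886232 0.16415094] underside z 0.10203932212591829 rms 0.0021698891500347662
```

View pics/s6.png

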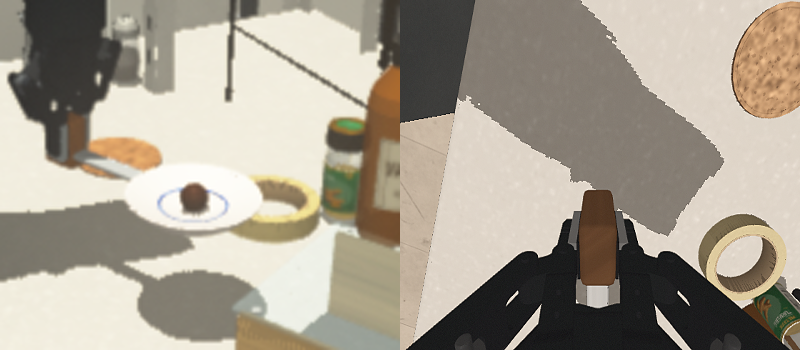

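The dish is up and near level, with the ball in the ring (about (194,198) in the crop). I'll fix the ring and coaster centres for the final target.

```bash
python3 - <<'E'
from h import *
import pickle
s0=pickle.load(open("pics/w1.pkl","rb")); s,p,d,t,dt,w,dw=pickle.load(open("pics/6.pkl","rb"))
c=cam("scene")
b=p.astype(int); m=(b[:,:,2]-b[:,:,0])>15; k=np.zeros_like(m); k[215:250,285:335]=m[215:250,285:335]; r=np.argwhere(k)[:,::-1].astype(np.float32); print(len(r))
e=cv2.fitEllipse(r); print(e); X=plane(c,[e[0]],.110)[0]; print("ring fit",fit(plane(c,r,.110)),X)
v=X[:2]-s["eef_pos"][:2]; print("vs TCP",v,np.linalg.norm(v),np.degrees(np.arctan2(v[1],v[0])), toolshift(s,s["eef_pos"]))
P=np.load("pics/scene0.npz")["p"]; h=cv2.cvtColor(P,cv2.COLOR_RGB2HSV); k=np.zeros(P.shape[:2],np.uint8); k[200:225,255:300]=(h[200:225,255:300,1]>90)
cn=max(cv2.findContours(k,0,1)[0],key=cv2.contourArea); e=cv2.fitEllipse(cn); print("coaster scene",e,plane(c,[e[0]],.004), cv2.contourArea(cn))
# wrist view: coaster rim circle fit
cw=wcam(s); h=cv2.cvtColor(w,cv2.COLOR_RGB2HSV); k=np.zeros(w.shape[:2],np.uint8); k[:145,460:]=(h[:145,460:,1]>90)*1
cn=max(cv2.findContours(k,0,1)[0],key=cv2.contourArea)[:,0].astype(float); cn=cn[(cn[:,0]<556)&(cn[:,1]>3)]; print("coaster wrist",fit(plane(cw,cn,.004)))
E
```

```text
30
((306.6863098144531, 231.5115966796875), (13.208693504333496, 27.307762145996094), 92.65755462646484)
ring fit (array([ 0.51196766, -0.13259212]), np.float64(0.029776207246124044)) [ 0.51160115 -0.13348137  0.11      ]
vs TCP [ 0.06055761 -0.13347998] 0.1465746517985124 -65.5970068649757 (array([0., 0., 0.]), 'tool x yaw', np.float64(113.41), None)
coaster scene ((276.7162170410156, 212.47885131835938), (15.00192642211914, 33.260902404785156), 90.51473999023438) [[0.58899104 0.16680654 0.004     ]] 390.0
coaster wrist (array([0.59007458, 0.17147305]), np.float64(0.04921959537520844))
```

Request:
send_rows(linear=[[0,0,0],[0.01,0.01,0],[0.04,0.02,0],[0.09,0.04,0],[0.16,0.07,-0.01],[0.27,0.12,-0.01],[0.42,0.19,-0.02],[0.6,0.27,-0.02],[0.81,0.36,-0.03],[1.06,0.48,-0.04],[1.35,0.61,-0.05],[1.68,0.75,-0.06],[2.03,0.91,-0.08],[2.42,1.08,-0.09],[2.83,1.27,-0.11],[3.26,1.46,-0.13],[3.72,1.66,-0.14],[4.18,1.87,-0.16],[4.66,2.08,-0.18],[5.14,2.3,-0.2]], yaw=[-0.01,-0.1,-0.34,-0.77,-1.44,-2.39,-3.65,-5.21,-7.11,-9.32,-11.85,-14.68,-17.79,-21.17,-24.77,-28.57,-32.53,-36.62,-40.79,-45])

```text
time: 12.55
eef_pos: [0.4517, 0.0567, 0.2897]
tool_rot: [-0.581, -3.087, 0.0]
force: [-0.5, -0.5, -1.3]
grip_width: 0.0212
```

Request:
send_rows(linear=[[0.19,0.49,0],[0.37,0.98,0],[0.56,1.46,0],[0.73,1.92,0],[0.9,2.36,0],[1.06,2.79,0],[1.22,3.18,0],[1.35,3.54,0],[1.48,3.88,0],[1.59,4.17,0],[1.69,4.43,0],[1.78,4.65,0],[1.85,4.83,0],[1.9,4.98,0],[1.95,5.09,0],[1.98,5.17,0],[1.99,5.22,0],[2.01,5.25,0],[2.01,5.26,0],[2.01,5.26,0]], yaw=[-4.21,-8.38,-12.47,-16.43,-20.23,-23.83,-27.21,-30.32,-33.15,-35.68,-37.9,-39.79,-41.35,-42.61,-43.56,-44.23,-44.66,-44.89,-44.99,-45])

```text
time: 14.55
eef_pos: [0.4524, 0.1126, 0.2897]
tool_rot: [-0.637, 3.076, -0.0]
force: [1.5, 0.3, -1.6]
grip_width: 0.0214
```

Request:
send_rows(linear=[[0,0,0],[0,0,0],[0,0,0]], yaw=[0,0,0])

```text
time: 14.85
eef_pos: [0.4524, 0.1126, 0.2897]
tool_rot: [-0.637, 3.076, 0.0]
force: [-0.4, 0.2, -2.1]
grip_width: 0.0214
```

```bash
python3 - <<'E'
from h import *
import pickle
s=ctrl.get_state(); p,d=ctrl.capture("scene"); t,dt=ctrl.capture("top"); w,dw=ctrl.capture("wrist"); pickle.dump((s,p,d,t,dt,w,dw),open("pics/7.pkl","wb"))
print(s["time"],s["eef_pos"],s["tool_rot"],s["force"],s["moment"],s["grip_width"],toolshift(s,[.4523,.1125,.2896],203.41))
cv2.imwrite("pics/s7.png",np.hstack([cv2.resize(p[120:260,200:360,::-1],(400,350),interpolation=2),cv2.resize(t[130:270,180:340,::-1],(400,350),interpolation=2)]))
E
```

```text
14.85 [0.45242337 0.11258881 0.28968685] [-6.37328939e-01  3.07624892e+00  1.62732800e-05] [-0.3686699   0.21133124 -2.10993996] [-0.04212043  0.09797149  0.02746706] 0.02141938202865912 (array([ 0.01, -0.  ,  0.01]), 'tool x yaw', np.float64(-156.59), np.float64(-0.0))
```

View pics/s7.png

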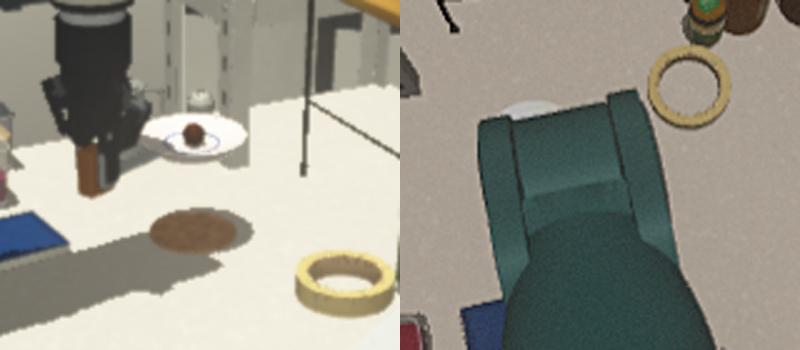

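The scene crop shows the dish held over the coaster with the bowl on the far side and the ball in the ring at (194,135). The arm hides most of the top view. Now the numerical check: level, ring centre, ball offset and bystanders.

```bash
python3 - <<'E'
from h import *
import pickle
s,p,d,t,dt,w,dw=pickle.load(open("pics/7.pkl","rb")); s6,p6,d6=pickle.load(open("pics/6.pkl","rb"))[:3]
c=cam("scene"); K,R,t_=c
bp=p.astype(int); m=(bp[:,:,2]-bp[:,:,0])>15; k=np.zeros_like(m); k[168:186,262:292]=m[168:186,262:292]; r=np.argwhere(k)[:,::-1].astype(np.float32)
e=cv2.fitEllipse(r); print(len(r),e,"ring",plane(c,[e[0]],.112))
h=cv2.cvtColor(p,cv2.COLOR_RGB2HSV); bm=np.zeros(p.shape[:2],np.uint8); bm[160:190,265:290]=(p[160:190,265:290].sum(2)<200); bb=np.argwhere(bm)[:,::-1].mean(0); print("ball px",bb,bm.sum(),plane(c,bb,.121))
def X(d):
    u,v=np.meshgrid(np.arange(560),np.arange(420)); return (np.stack([(u-K[0,2])/K[0,0]*d,(v-K[1,2])/K[1,1]*d,d],-1)-t_)@R
for s_,d_,yaw in((s6,d6,-66.6),(s,d,23.4)):
    Y=X(d_); a=np.radians(yaw); ax=np.array([np.cos(a),np.sin(a)]); bc=s_["eef_pos"][:2]+.149*ax
    # rim+floor: shift for best fit of centre by rim extents
    m=(d_>0)&(np.hypot(Y[...,0]-bc[0],Y[...,1]-bc[1])<.075)&(Y[...,2]>.095)&(Y[...,2]<.15)
    Q=Y[m]; 
    for sh in((0,0),(0.0,.004)):
        D=Q[:,:2]-bc-sh; rr=np.hypot(*D.T); f=(rr>.02)&(rr<.054)
        pr=np.where(rr<.032,(rr-.009)*np.tan(np.radians(11)),.00447+(rr-.032)*np.tan(np.radians(21)))
        A=np.c_[D@ax,D@[-ax[1],ax[0]],np.ones(len(D))][f]; y=(Q[:,2]-pr-.004)[f]; q=np.linalg.lstsq(A,y,rcond=None)[0]
        print(sh,"slope along dish x,y deg",np.degrees(q[:2]).round(2),"z",q[2].round(4),"rms",np.std(A@q-y).round(4),f.sum())
# bystanders: compare masks before/after
p0=np.load("pics/scene0.npz")["p"].astype(int)
df=abs(p.astype(int)-p0).max(2)>60; cv2.imwrite("pics/diff.png",np.hstack([p[130:260,150:330,::-1],np.repeat((df*255).astype(np.uint8)[130:260,150:330,None],3,2)]).repeat(2,0).repeat(2,1))
E
```

```text
9 ((276.4258728027344, 176.05931091308594), (8.088677406311035, 21.327526092529297), 91.35318756103516) ring [[0.59172083 0.17499584 0.112     ]]
ball px [276.6 175.3] 10 [[0.58479652 0.16016898 0.121     ]]
(0, 0) slope along dish x,y deg [-0.45  0.6 ] z 0.102 rms 0.0022 756
(0.0, 0.004) slope along dish x,y deg [-2.    1.06] z 0.1022 rms 0.0021 776
(0, 0) slope along dish x,y deg [2.52 2.18] z 0.1032 rms 0.0028 395
(0.0, 0.004) slope along dish x,y deg [2.62 3.26] z 0.1036 rms 0.0028 396
```

View pics/diff.png

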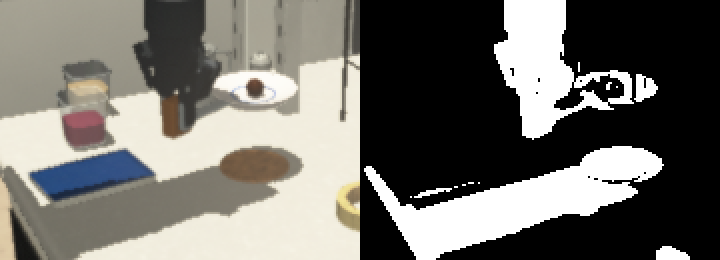

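Tubs, jug and shaker are unchanged in the difference image. The depth tilt is noisy at this shallow angle, so I'll check level with the grip's pixels in the wrist view (grip against the gripper) and refine the ring and ball.

```bash
python3 - <<'E'
from h import *
import pickle
s,p,d,t,dt,w,dw=pickle.load(open("pics/7.pkl","rb")); w6=pickle.load(open("pics/6.pkl","rb"))[5]
t3=cv2.imread("pics/t3.png")[:,400:,::-1]; 
def edges(im,f):
    h=cv2.cvtColor(np.ascontiguousarray(im),cv2.COLOR_RGB2HSV); m=np.zeros(im.shape[:2],np.uint8); H,W=m.shape
    y0,y1,x0,x1=[int(q) for q in(.5*H,.86*H,.42*W,.58*W)]
    m[y0:y1,x0:x1]=(h[y0:y1,x0:x1,1]>110)&(h[y0:y1,x0:x1,2]>30); n,l,st,c=cv2.connectedComponentsWithStats(m); i=1+np.argmax(st[1:,4]); return st[i]*np.array([f,f,f,f,f*f]),c[i]*f
print(edges(t3,1.4)); 
for q in(w6,w7:=w): print(edges(cv2.resize(q,(400,300)),1.4),edges(q,1))
c=cam("scene")
cr=p[155:195,250:305]; cv2.imwrite("pics/z7.png",cv2.resize(cr[:,:,::-1],None,fx=14,fy=14,interpolation=0))
E
```

```text
(array([ 250.6 ,  228.2 ,   53.2 ,  114.8 , 5503.68]), array([276.36089744, 285.84230769]))
(array([ 250.6 ,  228.2 ,   53.2 ,  114.8 , 5491.92]), array([276.41006424, 286.05117773])) (array([ 250,  228,   54,  115, 5515]), array([276.6168631 , 286.29646419]))
(array([ 246.4 ,  228.2 ,   61.6 ,  133.  , 6217.12]), array([276.41923077, 293.05107188])) (array([ 246,  228,   62,  133, 6249]), array([276.52952472, 293.16610658]))
```

View pics/z7.png

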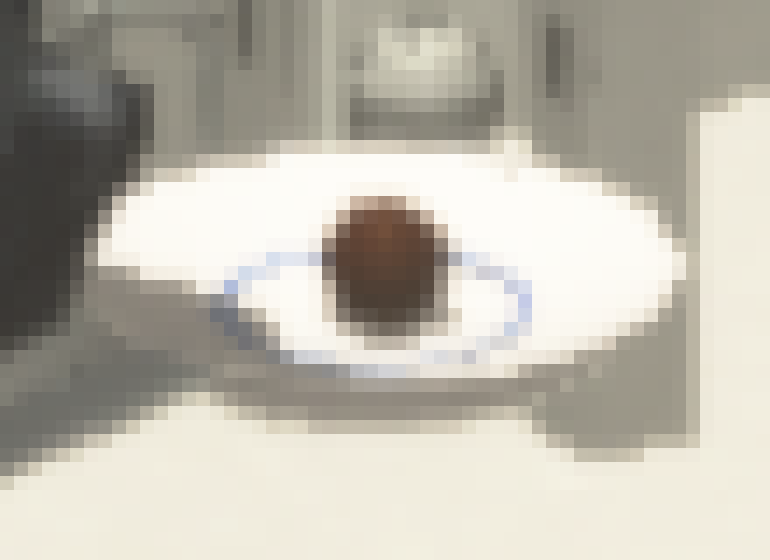

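```bash
python3 - <<'E'
from h import *
import pickle
s,p,d,t,dt,w,dw=pickle.load(open("pics/7.pkl","rb")); w6=pickle.load(open("pics/6.pkl","rb"))[5]
c=cam("scene")
print("ring",plane(c,[276.15,176.9],.1113),"ball",plane(c,[277.0,173.2],.120),"coaster by same cam",plane(c,[276.7,212.5],.004))
a=np.linspace(0,2*np.pi,200)
bc=s["eef_pos"][:2]+.1491*np.array([np.cos(np.radians(23.45)),np.sin(np.radians(23.45))]); print("bowl by kinematics",bc)
for tx,ty in((0,0),(2,0),(-2,0),(0,2),(0,-2)):
    q=np.c_[.03*np.cos(a),.03*np.sin(a),.03*np.cos(a)*np.radians(tx)+.03*np.sin(a)*np.radians(ty)]+np.r_[bc,.1113]
    u=proj(c,q); print((tx,ty),"ring px box",u.min(0).round(1),u.max(0).round(1),np.ptp(u,axis=0).round(1))
    R=np.c_[.06*np.cos(a),.06*np.sin(a),.06*np.cos(a)*np.radians(tx)+.06*np.sin(a)*np.radians(ty)]+np.r_[bc,.1213]
    u=proj(c,R); print("   rim box",u.min(0).round(1),u.max(0).round(1), "left/right extreme rows",u[u[:,0].argmin(),1].round(1),u[u[:,0].argmax(),1].round(1))
for y in(235,250,265,280,300):
    print(y,*[[(np.where(cv2.cvtColor(q,cv2.COLOR_RGB2HSV)[y,240:315,1]>110)[0]+240)[[0,-1]]] for q in(w6,w)])
E
```

```text
ring [[0.58910209 0.171449   0.1113    ]] ball [[0.59364485 0.17537909 0.12      ]] coaster by same cam [[0.58888998 0.16670747 0.004     ]]
bowl by kinematics [0.58920886 0.17192295]
(0, 0) ring px box [265.2 172.7] [287.  181.1] [21.8  8.4]
   rim box [254.2 165.5] [298.  182.1] left/right extreme rows 173.7 173.9
(2, 0) ring px box [265.2 172.6] [287.  181.3] [21.8  8.7]
   rim box [254.2 165.2] [298.  182.4] left/right extreme rows 174.3 173.3
(-2, 0) ring px box [265.2 172.9] [287. 181.] [21.8  8.1]
   rim box [254.2 165.8] [298.  181.8] left/right extreme rows 173.0 174.5
(0, 2) ring px box [265.2 172.4] [287.  181.4] [21.8  9. ]
   rim box [254.2 164.9] [298.  182.8] left/right extreme rows 173.4 174.2
(0, -2) ring px box [265.2 173. ] [287.  180.8] [21.8  7.8]
   rim box [254.2 166.1] [298.  181.4] left/right extreme rows 174.0 173.5
235 [array([257, 296])] [array([257, 296])]
250 [array([255, 299])] [array([254, 299])]
265 [array([252, 301])] [array([252, 301])]
280 [array([250, 303])] [array([250, 303])]
300 [array([251, 302])] [array([251, 302])]
```

The ring centre is at (0.589,0.171), over the coaster. The grip hasn't moved in the pads, and the ring and rim shape fits a level dish. The ball is about 6 mm from the middle. I'll hold briefly, take one last look and hand in.

Request:
send_rows(linear=[[0,0,0],[0,0,0],[0,0,0],[0,0,0],[0,0,0],[0,0,0],[0,0,0],[0,0,0],[0,0,0],[0,0,0]], yaw=[0,0,0,0,0,0,0,0,0,0])

```text
time: 16.0
eef_pos: [0.4524, 0.1126, 0.2897]
tool_rot: [-0.637, 3.076, 0.0]
force: [0.3, 0.6, -1.2]
grip_width: 0.021
```

```bash
python3 - <<'E'
from h import *
s=ctrl.get_state(); p,d=ctrl.capture("scene")
print(s["time"],s["eef_pos"],s["tool_rot"],s["force"],s["grip_width"],abs(s["joint_vel"]).max())
cv2.imwrite("pics/z8.png",cv2.resize(p[155:195,250:305,::-1],None,fx=14,fy=14,interpolation=0))
E
```

```text
16.0 [0.45241121 0.11261253 0.28969271] [-6.37443781e-01  3.07618900e+00  3.73673246e-05] [ 0.32587485  0.61292638 -1.16150553] 0.0210138947580159 0.0016955874413939836
```

View pics/z8.png

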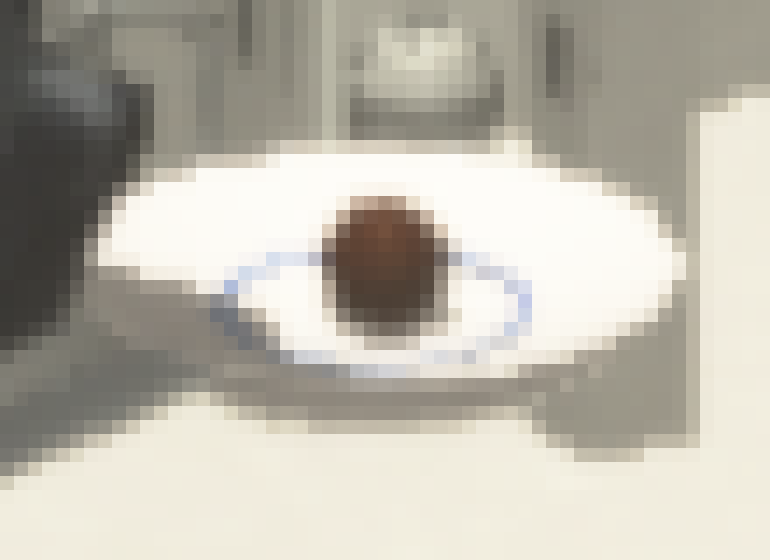

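The picture matches the one from a second earlier: the ball is still inside the ring at (385,262) in the crop and nothing is moving. Handing in.

```bash
python3 -c "
from bench import ctrl
print(ctrl.close_job())"
```

```text
the job is handed in; nothing more can be done
None
```

I gripped the dish by its wooden grip, raised it about 4 mm to take the load off the worktop, and drew it 15 cm straight out from under the cover. I then lifted it 10 cm, turned it 90° counter-clockwise and handed the job in at about 16 s, still holding it over the coaster.

- **Position:** the ring centre measured (0.589, 0.171), against the coaster at (0.589, 0.172). The dish's underside is at about 0.103 m, roughly 10 cm above the coaster.
- **Turn:** the tool turned 90.0°. The grip's edges in the wrist view were unchanged across the swing, so the dish did not slip in the pads.
- **Ball:** it stayed inside the ring in every picture that showed it, and the last estimate put it about 6 mm from the middle. It was unchanged over the last second of holding.
- **Surroundings:** the tubs, jug and shaker showed no change in the scene camera's difference image. I saw no contact with the cover, and its gaps to the bowl were about 10 mm and 20 mm before the pull. I did not compare the cover's position before and after.

**Checks that disagreed:**
- The depth fit suggested a tilt of about 2–3° at the end, but that view was shallow and noisy. The ring and rim shape and the unchanged grip pixels fit a level dish, so I trusted those.
- The scene camera placed the coaster about 5–6 mm lower in y than the top and wrist cameras. I used the latter two.

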